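# Unstack the vial racks onto their stations

### The job

Take the stack of four vial racks apart from the top down, one rack at a time, each carried straight to its place before the next is lifted: first stack the empty teal rack on the other empty teal rack so that its corner pins drop fully into the sockets, then set the red, the blue and the yellow rack each centred and square on the station with the border of its own colour. Either end of a rack may face either way. Keep the racks upright, set them down rather than drop them, and do not disturb the jar and the dish.

Things in the scene. Friction and masses are not known exactly. Their poses are not given: they have to be found in the camera images.
- empty_rack: Empty teal vial rack with dark holes, on top of the stack of four; about 120 g. Body 104 (x) x 62 (y) x 32 mm high, plain flat long sides, on 4 tapered pins 8 mm long (9 mm thick, tip 6 mm) at x +-41, y +-20 mm. Origin: centre, at the pin tips, so the body spans z 8 to 40 mm, z up. Stacked racks have their pins in the sockets below (see lone_rack), so origins are 32 mm apart.
- red_rack: Red rack filled with white-capped vials (fixed in it, caps 1.5 mm below its top), second from the top of the stack; about 160 g. Same shape, size, origin and pins as empty_rack. A tab 18 mm long and 15 mm wide sticks out at its +x end, level with its top, centred at y = +21.5 mm (visible from above in the stack).
- blue_rack: Blue rack filled with white-capped vials, third from the top of the stack; about 160 g. Same shape, size, origin and pins as empty_rack. A tab 18 mm long and 15 mm wide sticks out at its +x end, level with its top, centred at y = 0 mm (visible from above in the stack).
- yellow_rack: Yellow rack filled with white-capped vials, bottom of the stack, standing on the bench; about 160 g. Same shape, size, origin and pins as empty_rack. A tab 18 mm long and 15 mm wide sticks out at its +x end, level with its top, centred at y = -21.5 mm (visible from above in the stack).
- lone_rack: The other empty teal rack, loose and alone on the bench, weighted to 300 g; shape, size and origin as empty_rack. Like every rack it has 4 square sockets in its top, above the pins, 13 mm wide and 12 mm deep; a rack seated on it rests body on body with its origin 32 mm above this one's.
- red_station: Code-reader pad, fixed to the bench: flat block 126 (x) x 84 (y) mm, its flat top 12 mm high, with a red border round a black field. Origin at the centre of its underside, z up.
- blue_station: Cold plate, fixed to the bench: finned block 126 (x) x 84 (y) mm, its flat top 22 mm high, with a blue border round an aluminium field. Origin at the centre of its underside, z up.
- yellow_station: Shaker deck (switched off, it does not move), fixed to the bench: 126 (x) x 84 (y) mm, its flat top 30 mm high, with a yellow border round a black rubber field. Origin at the centre of its underside, z up.
- jar: Bystander: standing specimen jar, clear with yellow contents and an orange cap, 40 mm across and 52 mm high, loose, 60 g. Origin at the centre of its underside.
- dish: Bystander: closed round culture dish, clear with a pinkish top, 54 mm across and 12 mm high, loose, 50 g. Origin at the centre of its underside.
Mind the look-alikes: they are no part of the job. Of the things that look like the red_station, the smaller one is meant.

How it is judged:
On the way, in this order (a step that is already met when the one before it is completed fails the run):
1. the empty rack is seated on the other empty rack and let go, the three others still stacked (horizontal distance between empty_rack and lone_rack below 0.006 m and z of empty_rack in the frame of lone_rack between 0.028 and 0.0355 m and angle between the x axis of empty_rack and the x axis of lone_rack, either way round below 0.12 rad and angle between empty_rack's own z axis and vertical below 0.06 rad and contact force between the fingers and empty_rack below 0.1 N and linear speed of empty_rack below 0.03 m/s and angular speed of empty_rack below 0.3 rad/s and horizontal distance between red_rack and blue_rack below 0.012 m and horizontal distance between blue_rack and yellow_rack below 0.012 m), for 0.2 s.
2. the red rack stands on the red-bordered station and is let go, the blue still on the yellow (horizontal distance between red_rack and red_station below 0.014 m and z of red_rack in the frame of red_station between 0.008 and 0.016 m and angle between the x axis of red_rack and the x axis of red_station, either way round below 0.2 rad and angle between red_rack's own z axis and vertical below 0.06 rad and contact force between the fingers and red_rack below 0.1 N and linear speed of red_rack below 0.03 m/s and angular speed of red_rack below 0.3 rad/s and horizontal distance between blue_rack and yellow_rack below 0.012 m), for 0.2 s.
3. the blue rack stands on the blue-bordered station and is let go (horizontal distance between blue_rack and blue_station below 0.014 m and z of blue_rack in the frame of blue_station between 0.018 and 0.026 m and angle between the x axis of blue_rack and the x axis of blue_station, either way round below 0.2 rad and angle between blue_rack's own z axis and vertical below 0.06 rad and contact force between the fingers and blue_rack below 0.1 N and linear speed of blue_rack below 0.03 m/s and angular speed of blue_rack below 0.3 rad/s), for 0.2 s.
4. the yellow rack stands on the yellow-bordered station and is let go (horizontal distance between yellow_rack and yellow_station below 0.014 m and z of yellow_rack in the frame of yellow_station between 0.026 and 0.034 m and angle between the x axis of yellow_rack and the x axis of yellow_station, either way round below 0.2 rad and angle between yellow_rack's own z axis and vertical below 0.06 rad and contact force between the fingers and yellow_rack below 0.1 N and linear speed of yellow_rack below 0.03 m/s and angular speed of yellow_rack below 0.3 rad/s), for 0.2 s.
At the end, for the whole second after the job is handed in: Empty rack pinned into the lone rack (centres within 6 mm, 28 to 35.5 mm above, within 0.12 rad), lone rack flat on the bench; red, blue, yellow racks upright on their own stations within 14 mm of centre and 0.2 rad, either way round; all released and at rest (all of step 3 and all of step 4 and horizontal distance between empty_rack and lone_rack below 0.006 m and z of empty_rack in the frame of lone_rack between 0.028 and 0.0355 m and angle between the x axis of empty_rack and the x axis of lone_rack, either way round below 0.12 rad and angle between each of empty_rack, lone_rack, red_rack's own z axis and vertical below 0.06 rad and height (world z) of lone_rack below 0.004 m and contact force between the fingers and empty_rack below 0.1 N and linear speed of each of empty_rack, red_rack below 0.03 m/s and angular speed of each of empty_rack, red_rack below 0.3 rad/s and horizontal distance between red_rack and red_station below 0.014 m and z of red_rack in the frame of red_station between 0.008 and 0.016 m and angle between the x axis of red_rack and the x axis of red_station, either way round below 0.2 rad and contact force between the fingers and red_rack below 0.1 N); the robot touches nothing.
It fails at once if the jar is disturbed (moved more than 20 mm or tipped) (distance of jar from where it was at the start of the episode above 0.02 m or angle between jar's own z axis and vertical above 0.5 rad).
It fails at once if the dish is disturbed (moved more than 20 mm) (distance of dish from where it was at the start of the episode above 0.02 m).
It fails at once if a rack is tipped by more than 0.5 rad (angle between any of empty_rack, red_rack, blue_rack, yellow_rack, lone_rack's own z axis and vertical above 0.5 rad).
It fails at once if a rack is dropped or thrown (moving faster than 0.7 m/s while nothing of the robot touches it) ((linear speed of empty_rack above 0.7 m/s and contact force between each of the arm, the fingers and empty_rack below 0.05 N) or (linear speed of red_rack above 0.7 m/s and contact force between each of the arm, the fingers and red_rack below 0.05 N) or (linear speed of blue_rack above 0.7 m/s and contact force between each of the arm, the fingers and blue_rack below 0.05 N) or (linear speed of yellow_rack above 0.7 m/s and contact force between each of the arm, the fingers and yellow_rack below 0.05 N)).
It also fails if it takes over 128 s, if anything falls off the work surface, if the arm or the gripper's body presses on something with over 40 N, if the wrist force passes 120 N, or if a joint passes its speed limit or range.

### The arm

A 6-joint arm with a two-finger parallel gripper is mounted at the origin on the work surface. World frame = base frame: x ahead of the robot, y to its left, z up, the work surface at z = 0. Lengths are in m, angles in rad, forces in N, time in s.
With the tool pointing down it reaches from about 0.3 to 0.875 m from the base axis. Payload 6.4 kg.
Tool frame: the origin (TCP) lies at the very end of the fingers, on their centre line; the grasp point (between the pads) lies 19 mm behind it; z points along the fingers, y is the line along which they close (so a half turn about z gives the same grasp; the last joint's range is limited). The gripper opens to 85 mm and grips with 20 to 120 N. Pads are 22 mm wide; open, the fingers measure 114 mm over their backs; the gripper's body (76 mm by 85 mm) begins 54 mm behind the grasp point. The pads swing forward as they close: fully open they stand 13 mm farther back than shut.
Start: joints at [1.031, 0.181, 1.607, -0, 1.354, -0.206], TCP at [0.188, 0.543, 0.231] pointing down, gripper open.
Joint ranges: [-2.99, 2.99], [-0.89, 2.07], [0.3, 2.58], [-1.14, 4.28], [0, 2.63], [-3.12, 3.12]. Speed limits (rad/s): [2.57, 2.57, 3.01, 3.14, 3.14, 3.14].

### API

Orientations are given as [roll, pitch, yaw] about the fixed x, y, z axes, in that order (R = Rz(yaw) Ry(pitch) Rx(roll)).
In Python, from workcell import goto, movel, goto_joints, command_gripper, wait, solve_ik, snapshot, MotionError, hand_in, get_time, get_joint_pos, get_joint_vel, get_joint_torque, get_position, get_ee_rot, get_force, get_torque, get_opening, get_grip_force gives the robot as it stands. Calls block until the motion is done:
- goto(position, orientation): joint-space move of the TCP to a pose.
- movel(position, ori=None, max_speed=0.15, until_force=None): straight line of the TCP; ori=None keeps the orientation; max_speed is the mean speed in m/s. With until_force (N) it stops when the force on the tool has changed by that much, and returns True; else False.
- goto_joints(angles): joint-space move.
- command_gripper(opening): opening from 0.0 (shut) to 1.0 (fully open); the grip force is fixed at half the most; returns when the fingers have stopped.
- wait(seconds).
- solve_ik(position, orientation): joint angles nearest the present ones, or None.
- snapshot(name): name is "side" or "top"; returns a dict with "image" (400x640x3 uint8, blue, green, red), "fov_y" (degrees; the focal length in pixels is half the picture's height over the tangent of half this angle, whatever the lens; pixels are square), "cx", "cy" (the principal point, pixels), "extrinsics" (4x4, takes a point from camera to world coordinates). Camera axes: x right, y down, z forward; pixel columns grow to the right and rows downward; lengths in m; the calibration is good to about 2 mm. A picture is of the moment at which its call begins. There is no depth.
A pose or a line that the arm cannot do raises MotionError and nothing moves.
- hand_in(): hands the job in; it is judged then, once.
Readings, each from a call of its own:
- get_time(): time.
- get_joint_pos(): joint angles.
- get_joint_vel(): joint speeds.
- get_joint_torque(): joint torques, N m.
- get_position(): TCP position.
- get_ee_rot(): TCP orientation.
- get_force(): force on the tool from outside, world axes, zero at the start.
- get_torque(): the same for the moment, N m.
- get_opening(): opening from 0.0 (shut) to 1.0 (fully open).
- get_grip_force(): force on a finger pad.
Only numpy, scipy, OpenCV 4.12 (cv2) and the standard library are available. Lean on these libraries where they do the work, as an engineer would, in place of code of your own. Each camera call takes 0.05 s, during which the arm holds its last target. There are 200 camera calls.

## Working session

There is one attempt and no reset: what is moved stays moved. The work goes in short steps, each a Python script; the robot and the scene stay as the last script left them, time stands still between calls to the robot, and variables do not carry over. Pictures are saved under pics/ and viewed, at most 14 in all, crops included, and the job is handed in when it is done.

```bash
mkdir -p pics; ls; python3 - <<'E'
from workcell import *
import cv2,numpy as np
for n in("top","side"):
    s=snapshot(n); cv2.imwrite(f"pics/{n}0.png",s["image"]); np.save(f"{n}0.npy",s["image"])
    print(n,s["fov_y"],s["cx"],s["cy"],np.round(s["extrinsics"],4).tolist())
print(get_time(),get_ee_rot())
E
```

```text
pics
top 56.900783035967535 320.6613319735013 199.65155231986031 [[0.0225, -0.9824, 0.1856, 0.2762], [-0.9995, -0.0262, -0.0177, 0.0105], [0.0222, -0.1851, -0.9825, 0.9479], [0.0, 0.0, 0.0, 1.0]]
side 54.35520528907995 314.89962685590586 190.26103984461497 [[0.9167, -0.2204, 0.3332, 0.0591], [-0.3994, -0.4865, 0.7771, -0.8467], [-0.0092, -0.8454, -0.534, 0.6492], [0.0, 0.0, 0.0, 1.0]]
0.1 [-3.14002087e+00 -3.26344302e-04  2.80779789e+00]
```

View pics/top0.png

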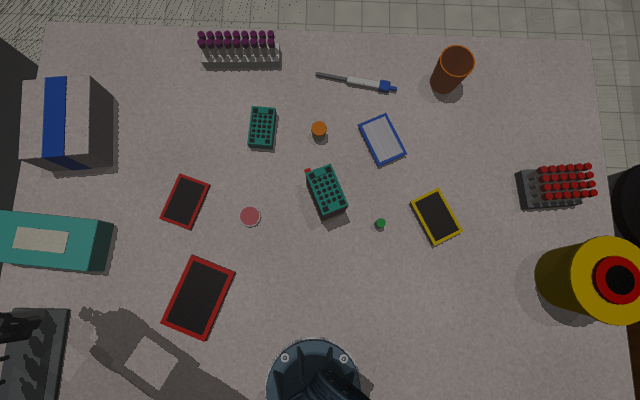

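View pics/side0.png

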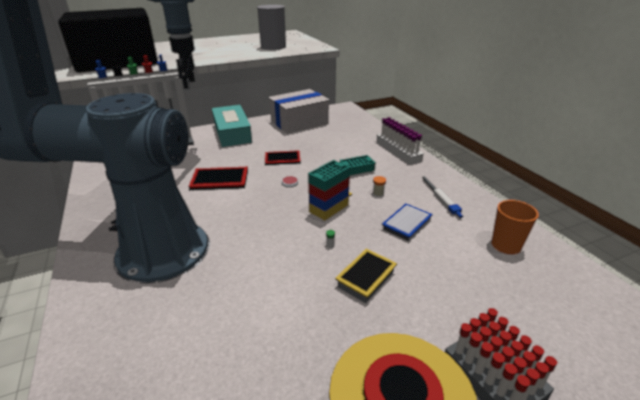

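Candidates in the top view:
- **Teal:** stack top (327,191), lone rack (262,128) and a teal box (55,240), which is out.
- **Red frames:** small (185,202) and large (198,297). I choose the small one.
- **Blue frame:** (382,139). The white/blue box at (68,120) is out.
- **Yellow frame:** (436,216). The yellow roll at (590,280) is out.
- **Bystanders:** jar (319,130) and dish (250,216). The red and purple tube racks are out.

Next is a close crop to check these choices.

```bash
python3 - <<'E'
import cv2,numpy as np
a=np.load("top0.npy")
f=lambda x0,y0,x1,y1,k:cv2.resize(a[y0:y1,x0:x1],None,fx=k,fy=k,interpolation=cv2.INTER_CUBIC)
cv2.imwrite("pics/c1.png",np.hstack([f(285,150,365,230,5),f(225,90,305,170,5)]))
h=cv2.cvtColor(a,cv2.COLOR_BGR2HSV)
for p in[(327,191),(330,215),(310,205),(312,190),(262,108),(262,148),(307,171),(208,190),(185,230),(370,118),(432,195),(457,238),(250,216)]:
    print(p,h[p[1],p[0]])
E
```

```text
(327, 191) [ 85 174  95]
(330, 215) [173  73  42]
(310, 205) [  8  24 117]
(312, 190) [ 83 123  62]
(262, 108) [ 85 180  88]
(262, 148) [83 68 45]
(307, 171) [  1 202 126]
(208, 190) [10 16 48]
(185, 230) [ 11  22 126]
(370, 118) [ 14  35 139]
(432, 195) [ 0 15 34]
(457, 238) [ 11  23 120]
(250, 216) [179 121 124]
```

View pics/c1.png

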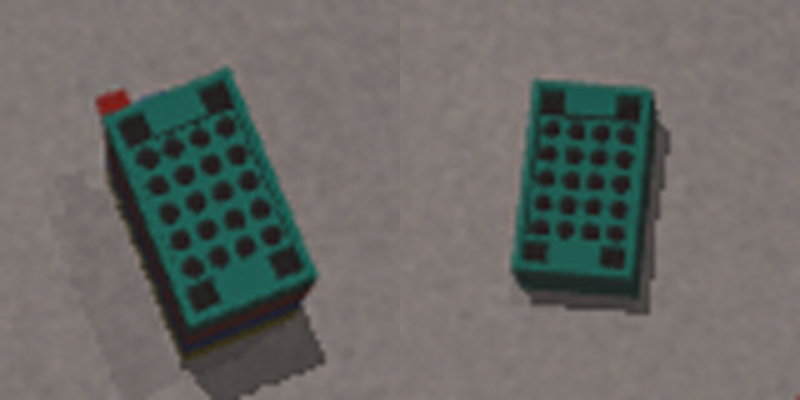

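The crop shows the stack top at the left, with the red tab at crop (112,102), so the rack's +x points up the image. The lone rack is at the right at crop (585,180). Both have dark corner sockets. Next I measure.

```bash
cat >h.py <<'E'
from workcell import *
import cv2,numpy as np
K=4
def ray(s,pts,z):
    """pixels -> world points on plane z"""
    f=200/np.tan(np.radians(s["fov_y"])/2);E=np.array(s["extrinsics"])
    p=np.asarray(pts,float).reshape(-1,2)
    d=np.c_[(p-[s["cx"],s["cy"]])/f,np.ones(len(p))]@E[:3,:3].T
    return E[:3,3]+d*((z-E[2,3])/d[:,2])[:,None]
def proj(s,P):
    f=200/np.tan(np.radians(s["fov_y"])/2);E=np.array(s["extrinsics"])
    c=(np.asarray(P,float)-E[:3,3])@E[:3,:3]
    return c[...,:2]/c[...,2:]*f+[s["cx"],s["cy"]]
def measure(s,box,lo,hi,z):
    """rect of a colour mask in pixel box, on plane z: centre, long, short, yaw of long axis, mask"""
    x0,y0,x1,y1=box
    im=cv2.resize(s["image"][y0:y1,x0:x1],None,fx=K,fy=K,interpolation=cv2.INTER_CUBIC)
    h=cv2.cvtColor(im,cv2.COLOR_BGR2HSV)
    if lo[0]<0: h[...,0]=(h[...,0]+90)%180; lo=(lo[0]+90,)+lo[1:]; hi=(hi[0]+90,)+hi[1:]
    m=cv2.inRange(h,lo,hi); m=cv2.morphologyEx(m,cv2.MORPH_OPEN,np.ones((5,5)))
    c=max(cv2.findContours(m,cv2.RETR_EXTERNAL,cv2.CHAIN_APPROX_NONE)[0],key=lambda c:cv2.contourArea(cv2.convexHull(c)))
    px=(c.reshape(-1,2)+.5)/K-.5+[x0,y0]
    w=ray(s,px,z)[:,:2]
    (cx,cy),(a,b),t=cv2.minAreaRect((w*1000).astype(np.float32))
    t=np.radians(t)
    if a<b:a,b,t=b,a,t+np.pi/2
    t=(t+np.pi/2)%np.pi-np.pi/2
    return np.array([cx/1000,cy/1000]),a,b,t,m
TEAL=((76,110,68),(94,255,255))
RED=((-10,120,60),(10,255,255));BLUE=((100,110,50),(130,255,255));YEL=((18,110,60),(35,255,255))
SCENE=dict(stack=((285,150,365,230),TEAL,.136),lone=((230,95,295,165),TEAL,.040),
 red=((150,165,220,238),RED,.012),blue=((348,105,415,172),BLUE,.022),yellow=((400,180,470,252),YEL,.030))
E
python3 - <<'E'
from h import *
s=snapshot("top")
ms=[]
for n,(b,c,z) in SCENE.items():
    p,a,bb,t,m=measure(s,b,*c,z); print(n,p.round(4),round(a,1),round(bb,1),round(t,3)); ms.append(cv2.copyMakeBorder(m,0,330-m.shape[0],0,330-m.shape[1],0,value=90))
for n,px,z in(("jar",(319,130),.05),("dish",(250,216),.012),("green",(380,224),.03)): print(n,ray(s,px,z)[0].round(3))
cv2.imwrite("pics/m1.png",cv2.resize(np.vstack([np.hstack(ms[:3]),np.hstack(ms[3:]+[ms[0]*0])]),None,fx=.8,fy=.8))
E
```

```text
stack [ 0.4551 -0.0164] 104.3 62.2 0.407
lone [0.6394 0.153 ] 103.1 61.6 -0.049
red [0.4409 0.3428] 126.8 85.6 -0.325
blue [ 0.6191 -0.1642] 126.4 85.2 0.45
yellow [ 0.4156 -0.2984] 127.9 86.4 0.479
jar [0.628 0.003 0.05 ]
dish [0.406 0.173 0.012]
green [ 0.391 -0.156  0.03 ]
```

View pics/m1.png

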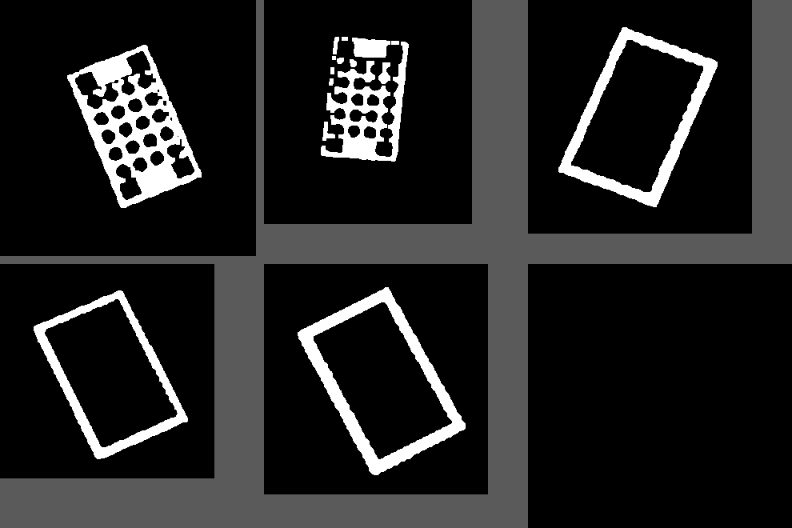

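The masks are clean and the measured sizes match the description (104x62 and 126x84 mm). I'll grasp the empty rack and move it.

```bash
cat >>h.py <<'E'
GZ=.006  # TCP height over rack origin when gripped
ZC=.27   # carry height of TCP
def near(xy,z,yaw):
    q=get_joint_pos();best=None
    for y in(yaw,yaw+np.pi,yaw-np.pi):
        j=solve_ik([*xy,z],[np.pi,0,y])
        if j is not None and(best is None or np.abs(np.subtract(j,q)).max()<best[0]): best=(np.abs(np.subtract(j,q)).max(),y,j)
    return best
def over(xy,z,yaw):
    d,y,j=near(xy,z,yaw); goto_joints(j); print("over",round(d,2),get_position().round(4),round(get_time(),1)); return [np.pi,0,y]
def pick(xy,yaw,zo):
    o=over(xy,ZC,yaw); movel([*xy,zo+GZ+.05],o,.2)
    hit=movel([*xy,zo+GZ],o,.06,until_force=15)
    f0=get_force()
    command_gripper(0.0); print("hit",hit,"open",round(get_opening(),3),"grip",round(get_grip_force(),1))
    movel([*xy,zo+GZ+.04],o,.08); wait(.2); print("dF",(get_force()-f0).round(2),"open",round(get_opening(),3))
    movel([*xy,max(ZC,zo+GZ+.1)],o,.2)
def lower(xy,yaw,zo):
    o=over(xy,ZC,yaw); movel([*xy,zo+GZ+.03],o,.2); wait(.2)
    hit=movel([*xy,zo+GZ-.004],o,.02,until_force=8)
    print("hit",hit,"dz mm",round((get_position()[2]-zo-GZ)*1000,2),"F",get_force().round(1)); return o
def release():
    command_gripper(1.0); p=get_position(); movel([p[0],p[1],p[2]+.06],None,.08); movel([p[0],p[1],ZC],None,.2); print("t",round(get_time(),1))
E
python3 - <<'E'
from h import *
print([near(p,z,y) and near(p,z,y)[:2] for p,z,y in(((.6394,.153),.04,-.049),((.4409,.3428),.02,-.325),((.6191,-.1642),.03,.45),((.4156,-.2984),.04,.479))])
pick((.4551,-.0164),.407,.096)
s=snapshot("side");cv2.imwrite("pics/s1.png",s["image"][80:280,200:520].repeat(2,0).repeat(2,1))
E
```

```text
[(np.float64(1.2607602083192782), 3.092592653589793), (np.float64(0.5911348227384151), 2.816592653589793), (np.float64(1.4748996898562432), 0.45), (np.float64(1.885706549929863), 0.479)]
over 1.33 [ 0.4551 -0.0158  0.27  ] 2.4
hit False open 0.717 grip 64.7
dF [-0.96  0.75 -0.05] open 0.715
```

View pics/s1.png

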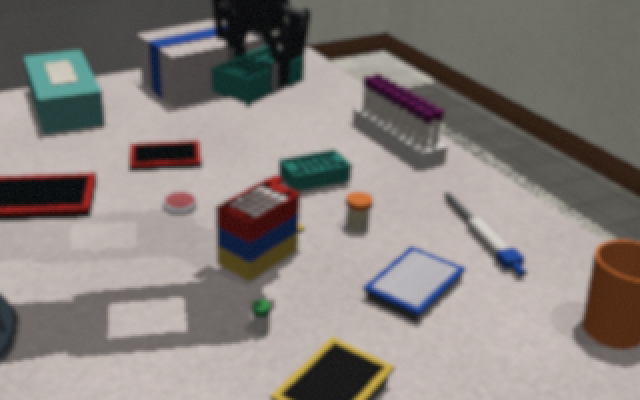

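The empty rack is held level in the gripper (crop 255,75), and the red, blue and yellow racks are still stacked. Next I lower it onto the lone rack.

```bash
python3 - <<'E'
from h import *
xy=(.6394,.153)
o=lower(xy,-.049,.032)
print(get_position().round(4),get_torque().round(2))
s=snapshot("side");cv2.imwrite("pics/s2.png",cv2.resize(s["image"][100:220,290:450],None,fx=4,fy=4))
E
```

```text
over 0.81 [0.6387 0.1524 0.269 ] 7.1
hit True dz mm 0.78 F [-0.8 -0.4  5.1]
[0.6393 0.153  0.0388] [0.04 0.15 0.05]
```

View pics/s2.png

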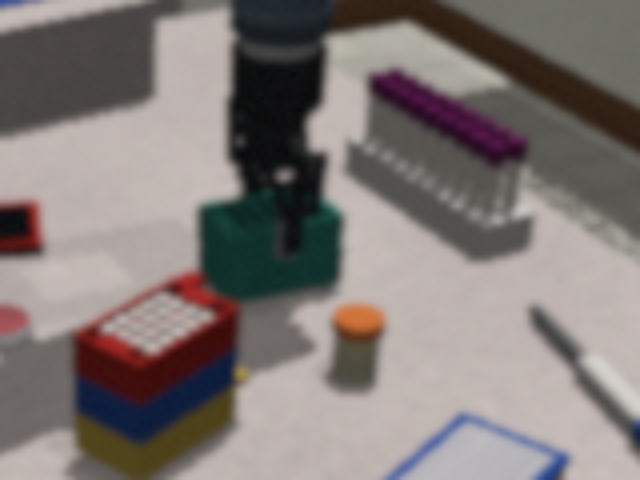

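The two teal racks form one block at crop (270,245) with no gap, so the pins are seated. I release, then measure the red rack on the stack.

```bash
cat >>h.py <<'E'
def rack_top(s,guess,yaw,col,zt):
    """top face of a filled rack near guess, tab removed"""
    c=proj(s,[*guess,zt]).round().astype(int);b=(c[0]-40,c[1]-40,c[0]+40,c[1]+40)
    x0,y0=b[:2]
    _,_,_,_,m=measure(s,b,*col,zt)
    cn=max(cv2.findContours(m,cv2.RETR_EXTERNAL,cv2.CHAIN_APPROX_NONE)[0],key=lambda c:cv2.contourArea(cv2.convexHull(c)))
    f=cv2.drawContours(np.zeros_like(m),[cn],-1,255,-1)
    f=cv2.morphologyEx(f,cv2.MORPH_OPEN,cv2.getStructuringElement(cv2.MORPH_ELLIPSE,(41,41)))
    cn=max(cv2.findContours(f,cv2.RETR_EXTERNAL,cv2.CHAIN_APPROX_NONE)[0],key=cv2.contourArea)
    w=ray(s,(cn.reshape(-1,2)+.5)/K-.5+[x0,y0],zt)[:,:2]
    (x,y),(a,bb),t=cv2.minAreaRect((w*1000).astype(np.float32));t=np.radians(t)
    if a<bb:a,bb,t=bb,a,t+np.pi/2
    t=(t+np.pi/2)%np.pi-np.pi/2
    print("rack",round(x/1000,4),round(y/1000,4),round(a,1),round(bb,1),round(t,3))
    return np.array([x,y])/1000,t,m,f
E
python3 - <<'E'
from h import *
release()
s=snapshot("top")
p,t,m,f=rack_top(s,(.4551,-.0164),.407,((-10,120,75),(10,255,255)),.104)
pp,a,b,tt,_=measure(s,(225,85,305,165),*TEAL,.072); print("empty",pp.round(4),a,b,tt)
c=cv2.resize(s["image"][150:230,285:365],(320,320),interpolation=cv2.INTER_CUBIC)
d=cv2.resize(s["image"][90:170,225:305],(320,320),interpolation=cv2.INTER_CUBIC)
cv2.imwrite("pics/c3.png",np.vstack([np.hstack([c,d]),np.hstack([cv2.cvtColor(x,8) for x in(m,f)])])[:600])
E
```

```text
t 12.1
rack 0.4549 -0.0163 106.1 62.9 0.406
empty [0.6503 0.1529] 80.92049407958984 62.33208084106445 -0.047372708944492636
```

View pics/c3.png

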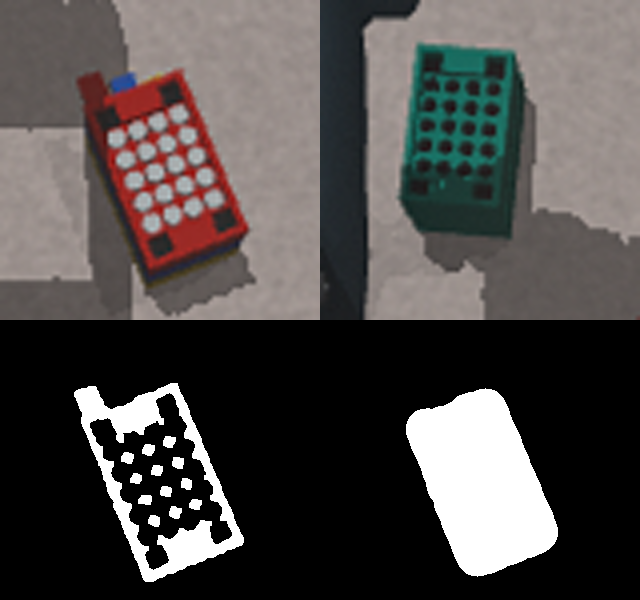

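The red rack sits at about (0.455,-0.016), yaw 0.406, and the empty rack is square on the lone one. Red is next.

```bash
python3 - <<'E'
from h import *
pick((.4551,-.0163),.406,.064)
lower((.4409,.3428),-.325,.012)
release()
s=snapshot("top"); v=snapshot("side")
cv2.imwrite("pics/c4.png",np.hstack([cv2.resize(s["image"][140:240,140:380],None,fx=2,fy=2),cv2.resize(v["image"][130:230,240:360],None,fx=2,fy=2)]))
rack_top(s,(.4409,.3428),0,((-10,120,75),(10,255,255)),.052)
rack_top(s,(.4551,-.0164),0,((100,110,60),(130,255,255)),.072)
pp,a,b,tt,_=measure(s,(225,85,305,165),*TEAL,.072); print("empty",pp.round(4),a,b,tt)
E
```

```text
over 0.81 [ 0.4556 -0.0162  0.27  ] 13.2
hit False open 0.717 grip 64.3
dF [-1.11 -0.21 -1.4 ] open 0.714
over 1.48 [0.441  0.3421 0.2693] 18.5
hit True dz mm 0.79 F [-1.7 -1.1  5.7]
t 23.7Traceback (most recent call last):
  File "<stdin>", line 7, in <module>
  File "h.py", line 64, in rack_top
    cn=max(cv2.findContours(f,cv2.RETR_EXTERNAL,cv2.CHAIN_APPROX_NONE)[0],key=cv2.contourArea)
ValueError: max() iterable argument is empty
```

View pics/c4.png

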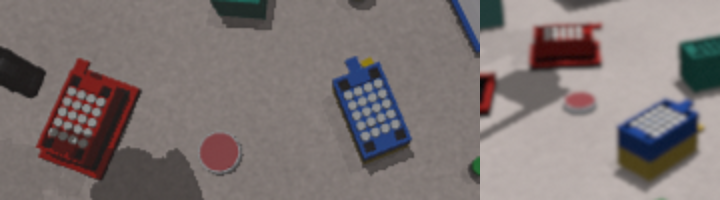

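The red rack stands on the small red-bordered pad at crop (85,115), and the blue rack remains on the yellow at (370,110). Part of the red rack is in arm shadow, so that mask failed. I measure blue next.

```bash
python3 - <<'E'
from h import *
s=snapshot("top")
p,t,_,_=rack_top(s,(.4551,-.0164),0,((100,110,60),(130,255,255)),.072)
pp,a,b,tt,_=measure(s,(225,85,305,165),*TEAL,.072); print("empty",pp.round(4),a,b,tt)
if abs(p-[.4551,-.0163]).max()<.006 and abs(t-.406)<.05:
    pick(p,t,.032)
    lower((.6191,-.1642),.45,.022)
    release()
    s=snapshot("top"); v=snapshot("side")
    cv2.imwrite("pics/c5.png",np.vstack([cv2.resize(s["image"][95:235,140:460],None,fx=2,fy=2),cv2.resize(v["image"][130:260,240:560],None,fx=2,fy=2)]))
    rack_top(s,(.6191,-.1642),0,((100,110,60),(130,255,255)),.062)
    rack_top(s,p,0,((18,110,70),(35,255,255)),.040)
E
```

```text
rack 0.456 -0.0155 109.2 63.0 0.412
empty [0.6382 0.1538] 103.29447937011719 61.629981994628906 -0.050861449972496864
over 1.48 [ 0.4561 -0.0151  0.27  ] 25.2
hit False open 0.715 grip 64.1
dF [ 0.29 -0.1  -2.42] open 0.714
over 0.46 [ 0.6183 -0.1633  0.269 ] 30.4
hit True dz mm 0.81 F [-1.   0.5  5.5]
t 35.5Traceback (most recent call last):
  File "<stdin>", line 11, in <module>
  File "h.py", line 60, in rack_top
    _,_,_,_,m=measure(s,b,*col,zt)
              ~~~~~~~^^^^^^^^^^^^^
  File "h.py", line 21, in measure
    c=max(cv2.findContours(m,cv2.RETR_EXTERNAL,cv2.CHAIN_APPROX_NONE)[0],key=lambda c:cv2.contourArea(cv2.convexHull(c)))
ValueError: max() iterable argument is empty
```

View pics/c5.png

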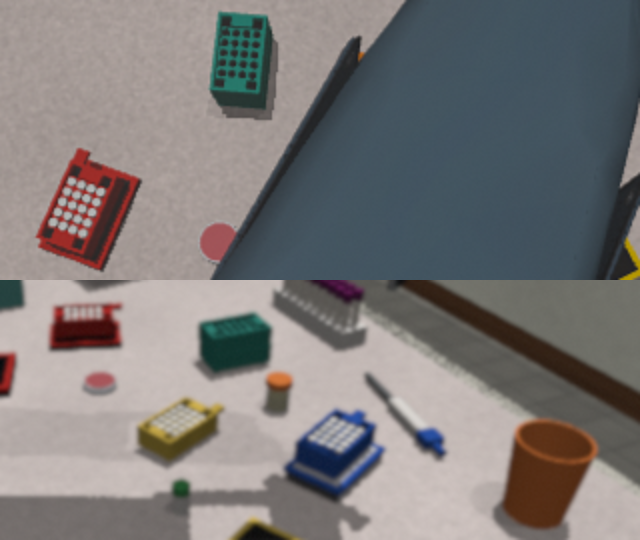

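Blue sits on its plate at crop (335,445) and yellow is alone on the bench at (180,428). The arm blocks the top view, so I move it aside and measure all three.

```bash
python3 - <<'E'
from h import *
goto_joints([-1.3,0.181,1.607,0,1.354,-0.206])
s=snapshot("top")
cv2.imwrite("pics/c6.png",cv2.resize(s["image"][90:260,140:480],None,fx=2,fy=2))
p,t,_,_=rack_top(s,(.456,-.0155),0,((18,110,70),(35,255,255)),.040)
for g,c,z in(((.6191,-.1642),((100,110,60),(130,255,255)),.062),((.4409,.3428),((-10,120,95),(10,255,255)),.052)):
    try: rack_top(s,g,0,c,z)
    except ValueError as e: print(e)
print(get_time())
E
```

```text
Traceback (most recent call last):
  File "h.py", line 64, in rack_top
    cn=max(cv2.findContours(f,cv2.RETR_EXTERNAL,cv2.CHAIN_APPROX_NONE)[0],key=cv2.contourArea)
ValueError: max() iterable argument is empty
```

View pics/c6.png

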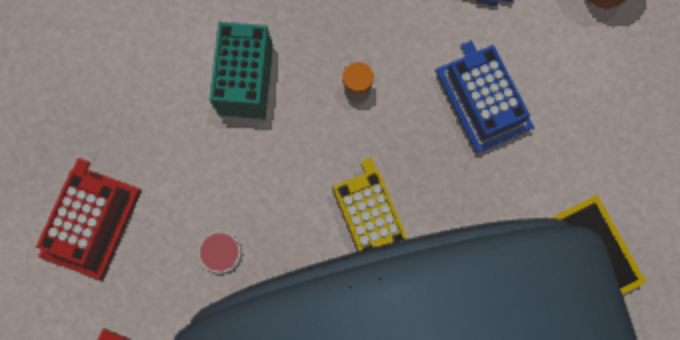

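The elbow hides part of the yellow rack (crop 370,215); blue and red look well placed. I go back to the start pose for a clear view.

```bash
python3 - <<'E'
from h import *
goto_joints([-1.3,-.5,1.607,0,1.9,-0.206]);goto_joints([1.031,-.5,1.607,0,1.9,-0.206])
goto_joints([1.031,0.181,1.607,0,1.354,-0.206])
s=snapshot("top")
cv2.imwrite("pics/c7.png",cv2.resize(s["image"][90:260,140:480],None,fx=2,fy=2))
for g,c,z in(((.456,-.0155),((18,110,70),(35,255,255)),.040),((.6191,-.1642),((100,110,60),(130,255,255)),.062),((.4409,.3428),((-10,120,75),(10,255,255)),.052)):
    try:rack_top(s,g,0,c,z)
    except ValueError as e: print(e)
print(get_time())
E
```

```text
rack 0.4553 -0.016 106.8 63.8 0.409
rack 0.6179 -0.1625 108.8 63.0 0.456
rack 0.435 0.3323 121.0 88.5 -0.325
42.7583
```

View pics/c7.png

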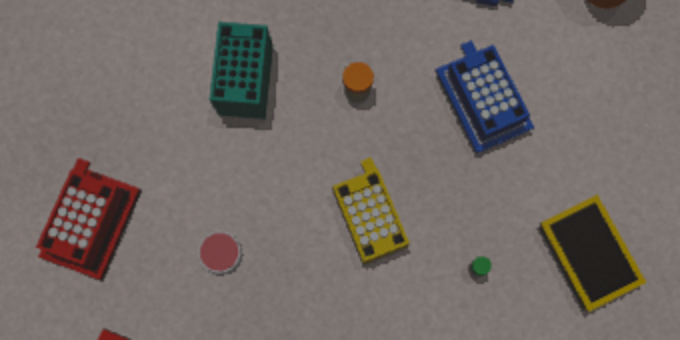

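The top view is now clear: yellow is at (0.455,-0.016), yaw 0.409, and blue is within 2 mm of its plate's centre. I check red by its cap centroid, then move yellow.

```bash
python3 - <<'E'
from h import *
def caps(s,g,z):
    c=proj(s,[*g,z]).round().astype(int);x0,y0=c-22
    im=cv2.cvtColor(s["image"][y0:y0+44,x0:x0+44],cv2.COLOR_BGR2HSV)
    m=cv2.inRange(im,(0,0,125),(179,45,255)); m[np.hypot(*np.mgrid[-22:22,-22:22])>19]=0
    yx=np.argwhere(m); h=cv2.minAreaRect((ray(s,yx[:,::-1]+[x0,y0],z)[:,:2]*1000).astype(np.float32))
    print("caps",ray(s,yx.mean(0)[::-1]+[x0,y0],z)[0,:2].round(4),len(yx),np.round(h[0],1),np.round(h[1],1),round(h[2],1))
s=snapshot("top")
for g,z in(((.4555,-.016),.0385),((.618,-.163),.0605),((.4409,.3428),.0505)): caps(s,g,z)
pick((.4555,-.0160),.409,0.0)
lower((.4156,-.2984),.479,.030)
release()
q=list(get_joint_pos()); q[0]=1.031; goto_joints(q)
s=snapshot("top");v=snapshot("side")
cv2.imwrite("pics/c8.png",np.vstack([cv2.resize(s["image"][90:260,140:480],None,fx=1.7,fy=1.7),cv2.resize(v["image"][130:310,200:540],None,fx=1.7,fy=1.7)])[:600])
caps(s,(.4156,-.2984),.0685);print(get_time())
E
```

```text
caps [ 0.4563 -0.0213] 298 [455.2 -16.4] [63.7 95.2] 21.6
caps [ 0.6241 -0.1752] 314 [ 626.  -173.2] [71.4 72.8] 25.6
caps [0.441  0.3497] 265 [443.1 355.1] [68.7 63.3] 73.0
over 1.33 [ 0.4556 -0.0154  0.27  ] 45.0
hit False open 0.718 grip 64.6
dF [-0.69  0.27 -0.71] open 0.717
over 0.63 [ 0.4158 -0.2974  0.2695] 50.8
hit True dz mm 0.75 F [-1.5  0.1  5.2]
t 55.8
caps [ 0.4174 -0.3012] 271 [ 420.2 -307.6] [63.1 71.3] 29.2
58.7667
```

View pics/c8.png

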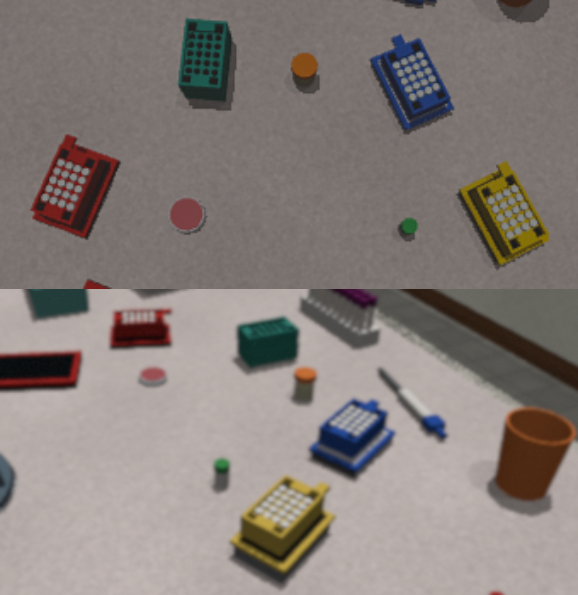

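All the racks are on their stations. The cap mask picked up bench pixels, so I confirm centring by drawing where each centred rack top should project.

```bash
python3 - <<'E'
from h import *
s=snapshot("top");big=cv2.resize(s["image"],None,fx=6,fy=6,interpolation=cv2.INTER_CUBIC)
out=[]
for g,t,z in(((.4409,.3428),-.325,.052),((.4156,-.2984),.479,.070)):
    R=np.array([[np.cos(t),-np.sin(t)],[np.sin(t),np.cos(t)]])
    P=[[*(R@[a*.052,b*.031]+g),z] for a,b in((1,1),(1,-1),(-1,-1),(-1,1))]
    u=proj(s,P); cv2.polylines(big,[((u+.5)*6-.5).round().astype(int)],True,(0,255,0),1)
    c=(u.mean(0)*6).astype(int); out.append(big[c[1]-200:c[1]+200,c[0]-200:c[0]+200])
cv2.imwrite("pics/c9.png",np.hstack(out))
E
```

```text
(no output)
```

View pics/c9.png

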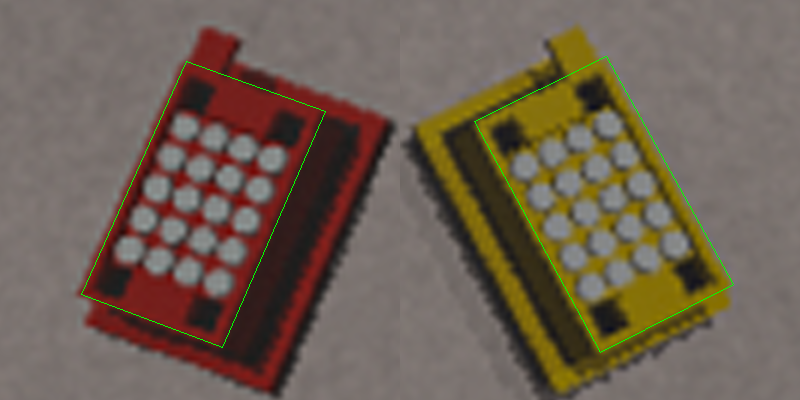

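The outlines match the tops of both racks to within about 2 mm (red at crop 200,205; yellow at 605,205). I'm handing in.

```bash
python3 -c "
from workcell import *
print(get_opening(),get_position()); print(hand_in())"
```

```text
1.0063497530926668 [0.15440999 0.48577738 0.26841764]
the job is handed in; nothing more can be done
None
```

I handed the job in at about 59 s of the 128 s limit: the empty rack is seated on the lone rack and the red, blue and yellow racks are on their own stations, each within about 2 mm of centre by camera; no verdict was returned.

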